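# Refit the pourer and lift the cruet set level

### The job

The terracotta bottle is empty, so move its pour spout over to the open white bottle in the cruet carrier and push it fully home in the neck, while the carrier stays standing on the worktop. Then take the carrier by the wooden grip of its handle, lift it straight up a hand's breadth (about 10 cm) clear of the worktop with both bottles in it, and hold it there level and steady: the program finishes while still holding it up. Leave the terracotta bottle standing where it is and do not disturb the other things.

Things in the scene. Friction and masses are not known exactly. Their poses are not given: they have to be found in the camera images.
- carrier: Cruet carrier, loose, 0.4 kg: dark wooden base 84 x 212 x 16 mm (x, y, z), steel wire gallery (two rings, 48 mm up), loop handle in the middle. Origin: centre of its underside; y along its length, z up. A bottle stands at y = +62 and at y = -62 mm (white and blue either way round), loose with 1.5 mm of play in a round recess whose floor is 8 mm above the underside.
- carrier_handle: The carrier's loop handle, fixed to it (same origin and axes as the carrier): two thin steel legs (6 mm) that stand in the plane of the two bottles (the carrier's y-z plane), 42 mm apart below and 72 mm apart at 165 mm height, joined on top by the wooden grip.
- handle_grip (a point): Centre of the handle's pale wooden grip: round bar 16 mm in diameter, 56 mm long along the carrier's y axis, 175 mm above its underside, free space below it. Grasp from above, fingers closing along the carrier's x axis. The spouts of the bottles, 62 mm to each side along y, reach 188 mm above the carrier's underside.
- white_bottle: White stoneware bottle in the carrier, open, loose, about 0.17 kg (may differ by 40 percent): body 58 mm diameter up to 62 mm, shoulder tapering to a neck of 25 mm diameter (lip 28 mm) whose rim is 118 mm above its underside. Origin: centre of the underside, z up along its axis.
- white_bottle_mouth (a point): Centre of the white bottle's mouth, in the plane of the rim: bore 16 mm diameter through the neck, open for 68 mm down. About 126 mm above the worktop while the carrier stands on it.
- blue_bottle: Blue stoneware bottle of the same shape in the carrier's other recess, loose, about 0.19 kg, with its own identical pour spout fixed in it. Origin: centre of the underside, z up.
- terracotta_bottle: Terracotta bottle of the same shape (58 mm diameter, rim 118 mm above its underside), standing alone on the worktop, loose, about 0.20 kg; the pour spout to be moved stands in its mouth with play. Origin: centre of the underside, z up.
- pourer: Pour spout, loose, 35 g, upright. Origin: centre of its collar's underside, which rests on the rim; z up. Below: black rubber stopper 13 mm diameter, 30 mm long, tapered end, then a 5 mm steel tube to 60 mm below (raise 60 mm to clear a bottle). Above: collar 24 mm diameter, 4 mm thick; black barrel 18 mm diameter from 4 to 40 mm; bent spout up to 62 mm, within 8 mm of the axis.
- pourer_grip (a point): Point on the pour spout's axis at the height to grasp its barrel (18 mm diameter), 24 mm above the collar's underside; fingertips may reach 19 mm below it before they meet the collar. The stopper has about 1.5 mm of play all round in a neck and goes in without resistance.
- pepper_mill: Bystander: dark wooden pepper mill, 57 mm diameter, 214 mm tall; origin at its underside.
- tin: Bystander: food tin, 75 mm diameter, 58 mm tall; origin at its underside.
- glass: Bystander: clear drinking glass, 81 mm diameter, 92 mm tall; origin at its underside.
- salt_dish: Bystander: low grey stone salt dish, 78 mm diameter, 21 mm tall; origin at its underside.
- lemon: Bystander: lemon, 78 x 55 x 56 mm; origin at its underside.
Mind the look-alikes: they are no part of the job. Leave any yellow look-alike of the pourer alone.

How it is judged (in metres and radians):
On the way, in this order (a step that is already met when the one before it is completed fails the run):
1. the pour spout sits fully home in the white bottle, let go, the carrier standing on the worktop (horizontal distance between pourer and white_bottle_mouth below 0.006 m and z of pourer in the frame of white_bottle below 0.122 m and angle between the z axis of pourer and the z axis of white_bottle, either way round below 0.15 rad and contact force between the fingers and pourer below 0.1 N and height (world z) of carrier below 0.01 m and angle between carrier's own z axis and vertical below 0.05 rad), for 0.2 s.
2. the carrier hangs level and steady from the handle, clear of the worktop (height (world z) of carrier between 0.05 and 0.2 m and distance of carrier from where it was at the start of the episode below 0.22 m and angle between carrier's own z axis and vertical below 0.14 rad and linear speed of carrier below 0.03 m/s and angular speed of carrier below 0.2 rad/s and contact force between the fingers and carrier_handle above 2 N and contact force between the fingers and white_bottle below 0.3 N and contact force between the fingers and blue_bottle below 0.3 N and horizontal distance between pourer and white_bottle_mouth below 0.006 m and z of pourer in the frame of white_bottle below 0.122 m and angle between the z axis of pourer and the z axis of white_bottle, either way round below 0.15 rad and z of each of white_bottle, blue_bottle in the frame of carrier below 0.015 m and angle between the z axis of each of white_bottle, blue_bottle and the z axis of carrier, either way round below 0.15 rad), for 1 s.
At the end, for the whole second after the job is handed in: Gripper holds the carrier by its handle only, 5 to 20 cm up, within 22 cm of its start, level within 8 deg, still for a second; spout within 4 mm of home in the white bottle, 6 mm off-centre, 8.5 deg; both bottles in their recesses; terracotta bottle upright within 5 cm of its place (all of step 2 and angle between terracotta_bottle's own z axis and vertical below 0.1 rad and distance of terracotta_bottle from where it was at the start of the episode below 0.05 m); the arm keeps its last pose, push and grip.
It fails at once if the carrier is tipped by more than 17 degrees (angle between carrier's own z axis and vertical above 0.3 rad).
It fails at once if the terracotta bottle is knocked over (angle between terracotta_bottle's own z axis and vertical above 0.5 rad).
It fails at once if the mill, tin, glass, salt dish or lemon is moved by more than 4 cm (distance of any of pepper_mill, tin, glass, salt_dish, lemon from where it was at the start of the episode above 0.04 m).
It also fails if it takes over 61 s, if anything falls off the work surface, if the arm or the gripper's body presses on something with over 40 N, if the wrist force passes 120 N, or if a joint passes its speed limit or range.

### The arm

A 6-joint arm with a two-finger parallel gripper is mounted at the origin on a cart in front of the work surface, level with it; the furniture and walls round the work are solid. World frame = base frame: x ahead of the robot, y to its left, z up, the work surface at z = 0. Lengths are in m, angles in degrees, forces in N, time in s.
With the tool pointing down it reaches from about 0.3 to 0.75 m from the base axis. Payload 8.5 kg.
Tool frame: the origin (TCP) lies midway between the tips of the shut fingers; the grasp point (between the pads) lies 19 mm behind it (env.tcp_to_grasp is the z of the grasp point in the tool frame, in m); z points along the fingers, y is the line along which they close (so a half turn about z gives the same grasp; the last joint's range is limited). The gripper opens to 85 mm and grips with 20 to 120 N. Pads are 22 mm wide; open, the fingers measure 114 mm over their backs; the gripper's body (76 mm by 85 mm) begins 54 mm behind the grasp point. The pads swing forward as they close: fully open they stand 13 mm farther back than shut.
Start: joints at [-80.804, 21.807, 74.336, -0, 83.858, -12.336], TCP at [0.202, -0.512, 0.231] pointing down, gripper open.
Joint ranges: [-178.18, 178.18], [-50.72, 133.34], [12.68, 142.11], [-81.47, 261.47], [9.98, 163.14], [-165.26, 165.26]. Speed limits (degrees/s): [136.94, 136.94, 180, 180, 180, 180].

### API

Orientations are given as a 3x3 rotation matrix whose columns are the frame's x, y, z axes.
In Python, from rig import env, imaging, job, models gives the robot as it stands. The module is installed in compiled form; this text tells all that it offers.
- The arm moves only by the tool jog_arm, never from a script. Its argument "plan" is text: rows parted by semicolons, each of 7 numbers parted by spaces: the turn, a rotation vector about the tool's x, y, z in degrees, then the shift along the tool's x, y, z in cm, then the closure in counts, from 0 (fully open) to 255 (shut). In form: rx ry rz x y z claw; .... A call has 1 to 10 rows; each row shifts and turns the commanded pose from where the row before left it, along the tool's axes as they then stand; what a row does not reach is not made up. A row lasts 1/12 s, in which the tool goes at most 41.7 mm and 7.16 degrees, less where a joint would pass 70% of its speed; a pose out of reach is approached as far as the arm can. A call with a gripper value outside its range is refused whole. The fingers move at their own pace and stop on an object; "grip_force" is the grip in N (left out, the last holds). Time passes only in rows, so rows that do not move let the fingers close. It gives the time, the measured TCP pose, the force, the opening and the grip force at its end, in the units of the state.
- env.observe(): the state, without advancing time (a new reading comes with each control period).
- imaging.get_image(name): name is "side" or "top"; returns a dict with "pixels" (420x560x3 uint8, red, green, blue), "depth" (420x560 float32, m along the optical axis (not along the pixel's ray), 0 where there is no reading), "fov_y" (degrees; the focal length in pixels is half the picture's height over the tangent of half this angle, whatever the lens; pixels are square), "cx", "cy" (the principal point, pixels), "world_from_camera" (4x4, takes a point from camera to world coordinates). Camera axes: x right, y down, z forward; pixel columns grow to the right and rows downward; lengths in m; the calibration is good to about 2 mm. A picture is of the moment at which its call begins.
- job.close_job(): hands the job in; it is judged then, once.
Trained networks look in the newest picture that a camera, given by its name, has taken for a name from the list of things; names that differ only in an ending like _2 or _b are one class to them, and where a whole thing is asked for, a point or a joint stands for the part that bears it (a point fixed in the world has none). Each returns a list of dicts, best first, with "confidence" (0 to 1); they miss things now and then, are a little off and sometimes report something else, mostly with a low value. They report only what shows in the picture. A call takes as long as a camera call. They do not tell look-alikes from the thing itself.
- models.outline_of(camera, query): "region" (420x560 bool, what is visible of it) and "bbox" ([centre column, centre row, width, height] in pixels, round what is visible of it).
- models.tip_of(camera, query): "at" ([column, row] in pixels: a listed point, or the origin of a listed thing).
The state is a dict: "time_s": time; "q": joint angles; "qvel": joint speeds; "joint_efforts": joint torques, N m; "position": TCP position; "tool_rot": TCP orientation; "ft_force": force on the tool from outside, world axes, zero at the start; "wrist_torque": the same for the moment, N m; "grip_width": finger opening in m; "gripper_force": force on a finger pad.
Only numpy, scipy, OpenCV 4.12 (cv2) and the standard library are available. Lean on these libraries where they do the work, as an engineer would, in place of code of your own. Each camera call takes 0.05 s, during which the arm holds its last target. There are 200 camera calls.

## Working session

There is one attempt and no reset: what is moved stays moved. The work goes in short steps, Python scripts to look and compute and a tool call to move; the robot and the scene stay as the last step left them, time stands still between calls to the robot, and variables do not carry over. Pictures are saved under pics/ and viewed, at most 10 in all, crops included, and the job is handed in when it is done.

Besides the shell and the picture viewer there is one more tool, called after "Request:" as a command line: name --argument value ..., lists and objects as JSON in quotes. jog_arm: Moves the arm, as the interface text tells. Its arguments: {"type":"object","properties":{"plan":{"type":"string"},"grip_force":{"type":"number"}},"required":["plan"]}

```bash
mkdir -p pics
cat > h.py <<'E'
import numpy as np, cv2
from rig import env, imaging, job, models
def f(im): return 210/np.tan(np.radians(im["fov_y"])/2)
def cloud(im):
    d=im["depth"]; v,u=np.mgrid[:420,:560]; F=f(im)
    P=np.stack([(u-im["cx"])/F*d,(v-im["cy"])/F*d,d],-1)
    T=im["world_from_camera"]; return P@T[:3,:3].T+T[:3,3]
def save(im,n): cv2.imwrite("pics/"+n,im["pixels"][:,:,::-1])
def ray_z(im,u,v,z):
    T=im["world_from_camera"]; F=f(im); r=T[:3,:3]@np.array([(u-im["cx"])/F,(v-im["cy"])/F,1]); o=T[:3,3]
    return o+r*(z-o[2])/r[2]
def proj(im,p):
    T=im["world_from_camera"]; c=T[:3,:3].T@(np.array(p)-T[:3,3]); return c[:2]/c[2]*f(im)+[im["cx"],im["cy"]]
E
python3 - <<'E'
from h import *
np.set_printoptions(precision=4,suppress=True)
ims={}
for c in("side","top"):
    im=imaging.get_image(c); ims[c]=im; save(im,c+"0.png"); print(c,im["fov_y"],im["world_from_camera"])
    P=cloud(im)
    for n in["carrier","white_bottle","blue_bottle","terracotta_bottle","pourer","pepper_mill","tin","glass","salt_dish","lemon"]:
        for o in models.outline_of(c,n)[:3]:
            p=P[o["region"]&(im["depth"]>0)]
            print(c,n,round(o["confidence"],2),np.round(o["bbox"]),np.median(p,0) if len(p) else None, np.percentile(p,[2,98],axis=0).ravel() if len(p) else None)
    for n in["handle_grip","white_bottle_mouth","pourer_grip","pourer","carrier"]:
        for o in models.tip_of(c,n)[:3]: print(c,"tip",n,round(o["confidence"],2),o["at"])
print(env.observe(),env.tcp_to_grasp)
E
```

```text
side 57.57548243792891 [[-0.9996 -0.0175 -0.0203  0.6084]
 [ 0.01    0.4607 -0.8875  1.0306]
 [ 0.0249 -0.8874 -0.4603  0.6071]
 [ 0.      0.      0.      1.    ]]
side carrier 0.98 [302. 206.  54.  78.] [ 0.4838 -0.002   0.0162] [ 0.4069 -0.7241 -0.1436  0.5596  0.0862  0.1805]
side white_bottle 0.63 [289. 199.  14.  36.] [ 0.5218 -0.0596  0.0775] [ 0.4986 -0.0835  0.021   0.5417 -0.0436  0.1262]
side white_bottle 0.2 [234. 242.  26.  18.] [0.6818 0.1345 0.0383] [0.6504 0.1131 0.0138 0.7136 0.1456 0.0551]
side blue_bottle 0.56 [312. 208.  26.  48.] [0.4613 0.0502 0.0755] [0.4352 0.0327 0.023  0.4852 0.0653 0.1641]
side terracotta_bottle 0.9 [289. 250.  23.  42.] [0.5339 0.209  0.0565] [0.5048 0.1184 0.0002 0.5594 0.219  0.1135]
side pourer 0.76 [255. 242.   9.  32.] [0.6202 0.1966 0.0717] [ 0.6103  0.0327 -0.0007  0.6336  0.2036  0.1143]
side pourer 0.68 [290. 217.   8.  22.] [0.532  0.1954 0.1412] [ 0.5222 -0.0148  0.0321  0.5405  0.2006  0.1751]
side pourer 0.32 [289. 201.  16.  31.] [ 0.5215 -0.0617  0.0813] [ 0.5004 -0.0854  0.0213  0.5416 -0.0489  0.1263]
side pepper_mill 0.61 
[... 2996 characters left out ...]
 [243.5, 206.8]
top tip pourer 0.55 [243.2, 205.4]
top tip pourer 0.51 [241.3, 232.3]
top tip carrier 0.67 [319.7, 249.2]
{'time_s': 1.6, 'q': array([-80.8043,  21.805 ,  74.3363,   0.0008,  83.8592, -12.3363]), 'qvel': array([ 0.0466, -0.0048,  0.0416, -0.1155, -0.1209, -0.073 ]), 'joint_efforts': array([ -0.0001, -44.8327, -23.1465,  -0.0002,   0.0005,  -0.    ]), 'position': array([ 0.2019, -0.5116,  0.2313]), 'tool_rot': array([[ 0.9302,  0.367 ,  0.    ],
       [ 0.367 , -0.9302,  0.    ],
       [ 0.    , -0.    , -1.    ]]), 'ft_force': array([0.3344, 0.0563, 0.2507]), 'wrist_torque': array([-0.0009,  0.024 ,  0.0113]), 'gripper_force': 0.0, 'grip_width': 0.08562639878013746} -0.0187
```

Run:
```python
from h import *
a=cv2.imread("pics/side0.png")[150:300,180:380]; cv2.imwrite("pics/side0c.png",cv2.resize(a,None,fx=4,fy=4,interpolation=cv2.INTER_CUBIC))
a=cv2.imread("pics/top0.png")[140:300,190:390]; cv2.imwrite("pics/top0c.png",cv2.resize(a,None,fx=3.7,fy=3.7,interpolation=cv2.INTER_CUBIC))
```

```text
(no output)
```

View pics/side0c.png

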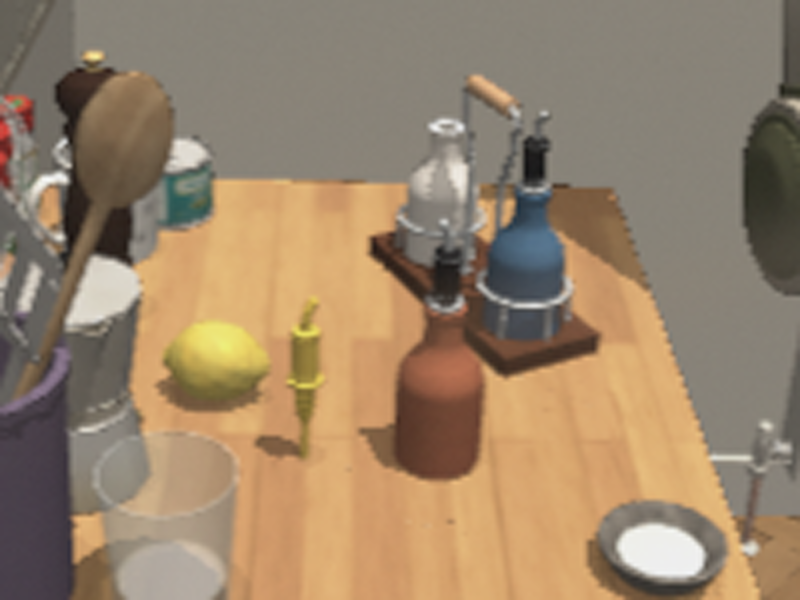

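View pics/top0c.png

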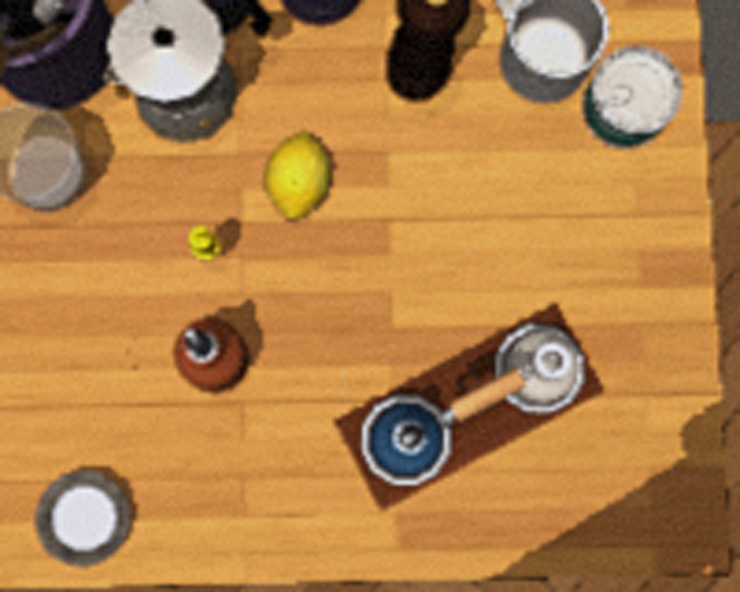

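Candidates for the pour spout (full-image pixels):
- The black one in the terracotta bottle: top (242,231), side (291,217). This is the one to move.
- The yellow one standing alone: top (246,206), side (255,242). It is a look-alike, so I leave it.
- The black one in the blue bottle: top (300,257), side (314,190). It is fixed, so I leave it.

The crops confirm the choice. The white bottle is open, with its mouth at top (341,237).

```bash
cat >> h.py <<'E'
from scipy.optimize import least_squares
def band(P,c,r,z0,z1):
    m=(np.hypot(P[...,0]-c[0],P[...,1]-c[1])<r)&(P[...,2]>z0)&(P[...,2]<z1); return P[m]
def circ(p,R):
    s=least_squares(lambda c:np.hypot(p[:,0]-c[0],p[:,1]-c[1])-R,p[:,:2].mean(0),loss="soft_l1",f_scale=.002); return s.x
E
python3 - <<'E'
from h import *
np.set_printoptions(precision=4,suppress=True)
s=imaging.get_image("side"); t=imaging.get_image("top"); S=cloud(s); T=cloud(t)
for n,c in(("terra",(.532,.192)),("white",(.518,-.072)),("blue",(.459,.036))):
    o=.008*(n!="terra")
    for nm,r,z0,z1,R in(("body",.04,.03+o,.06+o,.029),("barrel",.02,.124+o,.155+o,.009),("spout",.02,.16+o,.2,.005)):
        for k,P in(("s",S),("t",T),("b",np.concatenate([S.reshape(-1,3),T.reshape(-1,3)]))):
            p=band(P,c,r,z0,z1)
            if len(p)>5: print(n,nm,k,len(p),circ(p,R),p[:,2].max())
for k,im,P in(("s",s,S),("t",t,T)):
    hsv=cv2.cvtColor(im["pixels"],cv2.COLOR_RGB2HSV)
    p=band(P,(.489,-.018),.045,.165,.195)
    print(k,"handle",len(p),p.mean(0),p[:,2].max())
    if len(p)>5:
        q=p[:,:2]-p[:,:2].mean(0); print(np.linalg.svd(q)[2][0], np.ptp(q@np.linalg.svd(q)[2][0]), (p[:,:2]).min(0),p[:,:2].max(0))
    a=models.tip_of(k=="s" and "side" or "top","white_bottle_mouth")[0]["at"]; print("mouth",ray_z(im,*a,.126))
    a=models.tip_of(k=="s" and "side" or "top","handle_grip")[0]["at"]; print("grip",ray_z(im,*a,.175))
# white rim from top: white-ish pixels at z .115-.13
p=band(T,(.518,-.072),.03,.118,.135); print("rim t",len(p),p.mean(0),circ(p,.012))
p=band(S,(.518,-.072),.03,.118,.135); print("rim s",len(p),p.mean(0),circ(p,.014))
# carrier base rectangle
for P in(S,T):
    p=band(P,(.489,-.018),.125,.011,.02); print("base",cv2.minAreaRect((p[:,:2]*1000).astype(np.float32)))
# obstacles low x
p=T[(T[...,2]>.1)&(T[...,0]<.45)&(T[...,1]>-.45)&(t["depth"]>0)]; print("near",len(p), p.min(0) if len(p) else 0,p.max(0) if len(p) else 0)
E
```

```text
terra body s 213 [0.5312 0.1886] 0.059863536453965804
terra body t 19 [0.5351 0.192 ] 0.05662385751072008
terra body b 232 [0.5315 0.1888] 0.059863536453965804
terra barrel s 76 [0.5313 0.1885] 0.15497433648894748
terra barrel t 19 [0.5351 0.1917] 0.15472771234453075
terra barrel b 95 [0.5318 0.1887] 0.15497433648894748
terra spout s 21 [0.5326 0.1884] 0.18051220555497616
terra spout t 18 [0.5351 0.1912] 0.1821200265028824
terra spout b 39 [0.5333 0.1886] 0.1821200265028824
white body s 146 [ 0.5132 -0.0776] 0.06780500628058905
white body t 126 [ 0.5166 -0.0751] 0.06792974892631043
white body b 272 [ 0.5145 -0.077 ] 0.06792974892631043
blue body s 191 [0.4583 0.0325] 0.0679623813358714
blue body t 113 [0.4627 0.0353] 0.05894202688012018
blue body b 304 [0.4595 0.0329] 0.0679623813358714
blue barrel s 59 [0.4585 0.0311] 0.16288883930912518
blue barrel t 11 [0.4625 0.0344] 0.16256325885355483
blue barrel b 70 [0.4588 0.0314] 0.16288883930912518
blue spout s 14 [0.4564 0.0323] 0.1874763030092761
blue spout t 10 [0.4633 0.0387] 0.18662166524413082
blue spout b 24 [0.4624 0.038 ] 0.1874763030092761
s handle 84 [ 0.4858 -0.0145  0.1772] 0.18390536111368522
[-0.4964  0.8681] 0.07644930781162027 [ 0.4677 -0.0532] [0.5044 0.0143]
mouth [ 0.5201 -0.0509  0.126 ]
grip [ 0.4961 -0.0062  0.175 ]
t handle 143 [ 0.4897 -0.0204  0.1797] 0.18589817911596063
[-0.4462  0.895 ] 0.07460928580803491 [ 0.471  -0.0545] [0.5071 0.0113]
mouth [ 0.5129 -0.0837  0.126 ]
grip [ 0.4707 -0.0104  0.175 ]
rim t 52 [ 0.5175 -0.0761  0.125 ] [ 0.518  -0.0757]
rim s 42 [ 0.5136 -0.0749  0.1239] [ 0.5132 -0.0775]
base ((487.179443359375, -22.230728149414062), (86.55668640136719, 216.34544372558594), 27.2010555267334)
base ((490.428466796875, -20.752906799316406), (83.76753234863281, 212.04867553710938), 26.76943588256836)
near 18463 [ 0.049  -0.4499  0.1043] [0.3342 0.1154 0.6885]
```

Rotating to the carrier's x axis (about 26.6°) and rising.

Request:
jog_arm --plan "0 0 -7 0 0 -0.4 0;0 0 -7 0 0 -0.4 0;0 0 -7 0 0 -0.4 0;0 0 -7 0 0 -0.4 0;0 0 -7 0 0 -0.4 0;0 0 -7 0 0 -0.4 0;0 0 -7 0 0 -0.4 0;0 0 -7 0 0 -0.4 0;0 0 -7 0 0 -0.4 0;0 0 -7 0 0 -0.4 0" --grip_force 30

```text
time_s: 2.73
position: [0.2018, -0.5116, 0.2715]
tool_rot: [[-0.033, 0.999, 0.0], [0.999, 0.033, -0.0], [-0.0, 0.0, -1.0]]
ft_force: [0.3, -0.2, -0.9]
grip_width: 0.085
gripper_force: 0.0
```

Request:
jog_arm --plan "0 0 -6.3 0 0 0 0;0 0 -6.3 0 0 0 0;0 0 -6.3 0 0 0 0;0 0 -6.2 0 0 0 0;0 0 0 2.2 2.8 0 0;0 0 0 2.2 2.8 0 0;0 0 0 2.2 2.8 0 0;0 0 0 2.2 2.8 0 0;0 0 0 2.2 2.8 0 0;0 0 0 2.2 2.8 0 0"

```text
time_s: 3.57
position: [0.2932, -0.3167, 0.2714]
tool_rot: [[-0.448, 0.894, 0.0], [0.894, 0.448, -0.0], [-0.0, 0.0, -1.0]]
ft_force: [1.2, -0.3, 0.6]
grip_width: 0.0854
gripper_force: 0.0
```

Request:
jog_arm --plan "0 0 0 2.2 2.8 0 0;0 0 0 2.2 2.8 0 0;0 0 0 2.2 2.8 0 0;0 0 0 2.2 2.8 0 0;0 0 0 2.2 2.8 0 0;0 0 0 2.2 2.8 0 0;0 0 0 2.2 2.8 0 0;0 0 0 2.2 2.8 0 0;0 0 0 2.2 2.8 0 0;0 0 0 2.2 2.8 0 0"

```text
time_s: 4.4
position: [0.4449, 0.0057, 0.2715]
tool_rot: [[-0.448, 0.894, 0.001], [0.894, 0.448, -0.0], [-0.0, 0.0, -1.0]]
ft_force: [0.5, -1.1, -0.2]
grip_width: 0.0856
gripper_force: 0.0
```

Request:
jog_arm --plan "0 0 0 2.1 2.7 0 0;0 0 0 2.1 2.7 0 0;0 0 0 2.1 2.7 0 0;0 0 0 2.1 2.7 0 0;0 0 0 2.1 2.7 0 0;0 0 0 2.0 2.6 0 0;0 0 0 0 0 0 0;0 0 0 0 0 0 0"

```text
time_s: 5.07
position: [0.5325, 0.1889, 0.2707]
tool_rot: [[-0.45, 0.893, -0.001], [0.893, 0.45, -0.0], [0.0, -0.001, -1.0]]
ft_force: [0.1, -0.9, -0.1]
grip_width: 0.0852
gripper_force: 0.0
```

Run:
```python
from h import *
np.set_printoptions(precision=4,suppress=True)
s=imaging.get_image("side"); S=cloud(s); o=env.observe(); print(o["position"],o["q"])
p=band(S,(.532,.19),.02,.124,.155); print("barrel s",circ(p,.009))
t=imaging.get_image("top"); print(proj(s,o["position"]))
a=s["pixels"][120:320,220:400]; cv2.imwrite("pics/a.png",cv2.resize(a[:,:,::-1],None,fx=3.3,fy=3,interpolation=cv2.INTER_CUBIC))
# finger tips in side cloud
for z0 in(.27,.28,.29,.30):
    p=band(S,o["position"][:2],.08,z0,z0+.01)
    q=(p-o["position"])@o["tool_rot"]
    print(z0,len(p), np.percentile(q[:,1],[1,99]) if len(p) else 0, np.percentile(q[:,0],[1,50,99]) if len(p) else 0)
```

```text
[0.5323 0.1879 0.271 ] [  7.4333  21.9283  67.5593  -0.0155  90.5537 -19.2504]
barrel s [0.5312 0.1887]
[294.1175 169.8695]
0.27 0 0 0
0.28 26 [-0.0499  0.0496] [-0.0091  0.0067  0.0124]
0.29 68 [-0.0552  0.0562] [-0.0074  0.0087  0.0145]
0.3 73 [-0.0569  0.0561] [-0.0081  0.0076  0.0133]
```

View pics/a.png

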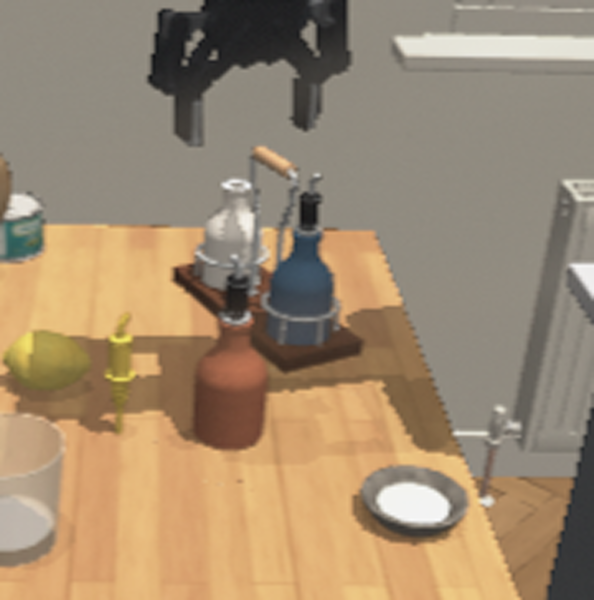

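The view shows the open fingers squarely above the terracotta bottle, at about full-image (277,162) and (313,156). The black spout stands below at (292,217). Nothing else is in the way, so I descend.

Request:
jog_arm --plan "0 0 0 0 0 2.4 0;0 0 0 0 0 2.4 0;0 0 0 0 0 2.4 0;0 0 0 0 0 2.2 0;0 0 0 0 0 1.8 0;0 0 0 0 0 1.6 0;0 0 0 0 0 1.6 0;0 0 0 0 0 0 0;0 0 0 0 0 0 0"

```text
time_s: 5.92
position: [0.5322, 0.1868, 0.1276]
tool_rot: [[-0.447, 0.894, -0.001], [0.894, 0.447, -0.0], [0.0, -0.001, -1.0]]
ft_force: [0.3, -0.1, -0.3]
grip_width: 0.0852
gripper_force: 0.0
```

Request:
jog_arm --plan "0 0 0 0 0 0 80;0 0 0 0 0 0 120;0 0 0 0 0 0 140;0 0 0 0 0 0 150;0 0 0 0 0 0 160;0 0 0 0 0 0 170;0 0 0 0 0 0 180;0 0 0 0 0 0 190;0 0 0 0 0 0 200;0 0 0 0 0 0 210" --grip_force 30

```text
time_s: 6.75
position: [0.5325, 0.1878, 0.1274]
tool_rot: [[-0.448, 0.894, 0.0], [0.894, 0.448, 0.0], [-0.0, 0.0, -1.0]]
ft_force: [0.3, 0.0, 1.0]
grip_width: 0.0174
gripper_force: 29.2
```

Request:
jog_arm --plan "0 0 0 0 0 0 225;0 0 0 0 0 0 255;0 0 0 0 0 0 255;0 0 0 0 0 0 255"

```text
time_s: 7.08
position: [0.5325, 0.1878, 0.1274]
tool_rot: [[-0.448, 0.894, 0.0], [0.894, 0.448, 0.0], [-0.0, 0.0, -1.0]]
ft_force: [-0.5, 0.1, 1.1]
grip_width: 0.0173
gripper_force: 29.2
```

Gripped at about 17.4 mm, which fits the barrel. Lifting straight up.

Request:
jog_arm --plan "0 0 0 0 0 -0.8 255;0 0 0 0 0 -1 255;0 0 0 0 0 -1.2 255;0 0 0 0 0 -1.5 255;0 0 0 0 0 -1.5 255;0 0 0 0 0 -2 255;0 0 0 0 0 -2.5 255;0 0 0 0 0 -2.5 255;0 0 0 0 0 -2 255;0 0 0 0 0 0 255"

```text
time_s: 7.92
position: [0.5334, 0.1879, 0.2826]
tool_rot: [[-0.448, 0.894, 0.008], [0.894, 0.448, 0.001], [-0.003, 0.008, -1.0]]
ft_force: [-0.4, 0.1, 0.3]
grip_width: 0.0169
gripper_force: 29.3
```

Run:
```python
from h import *
np.set_printoptions(precision=4,suppress=True)
s=imaging.get_image("side"); S=cloud(s); o=env.observe(); print(o["position"],o["grip_width"],o["gripper_force"])
# stopper & tube below the fingers
z=o["position"][2]
for a,b,R in((-.009,-.001,.012),(-.03,-.008,.0065),(-.06,-.036,.0025)):
    p=band(S,o["position"][:2],.03,z+a,z+b)
    if len(p)>2: print(a,b,len(p),circ(p,R),p.mean(0),p[:,2].min())
p=band(S,(.531,.189),.05,.03,.06); print("terra",circ(p,.029))
p=band(S,(.531,.189),.03,.108,.13); print("terra lip",len(p),circ(p,.014),p[:,2].max())
p=band(S,(.516,-.077),.04,.038,.068); print("white",circ(p,.029))
a=s["pixels"][120:320,220:400]; cv2.imwrite("pics/b.png",cv2.resize(a[:,:,::-1],None,fx=3.3,fy=3,interpolation=cv2.INTER_CUBIC))
```

```text
[0.5328 0.1879 0.28  ] 0.017263945583152748 29.295642971992493
-0.009 -0.001 31 [0.5317 0.1863] [0.5324 0.1957 0.2759] 0.27102417299673687
-0.03 -0.008 46 [0.5317 0.1884] [0.5318 0.1937 0.2615] 0.2500548613292747
-0.06 -0.036 19 [0.5317 0.1897] [0.5317 0.1905 0.2323] 0.22058406982674794
terra [0.5312 0.1886]
terra lip 77 [0.5308 0.1898] 0.11935434953921925
white [ 0.5136 -0.0782]
```

View pics/b.png

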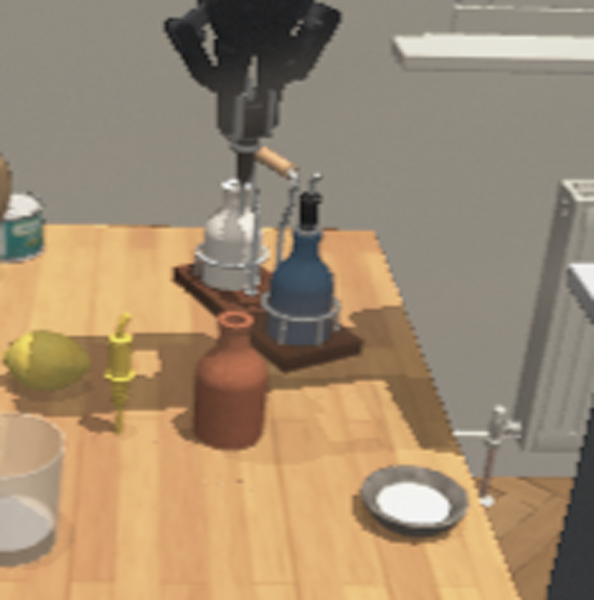

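The spout is held upright with its stopper at about (295,170). The terracotta bottle stands open and unmoved. Carrying the spout over to the white bottle.

Request:
jog_arm --plan "0 0 0 -1.2 -0.7 0 255;0 0 0 -2.3 -1.35 0 255;0 0 0 -2.7 -1.6 0 255;0 0 0 -3 -1.75 0 255;0 0 0 -3 -1.75 0 255;0 0 0 -3 -1.75 0 255;0 0 0 -3 -1.75 0 255;0 0 0 -2.3 -1.4 0 255;0 0 0 -1.6 -0.95 0 255;0 0 0 -0.9 -0.5 0 255"

```text
time_s: 8.8
position: [0.5138, -0.0809, 0.2762]
tool_rot: [[-0.446, 0.895, -0.002], [0.895, 0.446, 0.0], [0.001, -0.002, -1.0]]
ft_force: [-0.2, 0.5, -0.9]
grip_width: 0.0168
gripper_force: 29.3
```

Request:
jog_arm --plan "0 0 0 0 0 0 255;0 0 0 0 0 0 255;0 0 0 0 0 0 255;0 0 0 0 0 0 255"

```text
time_s: 9.13
position: [0.5148, -0.0772, 0.2772]
tool_rot: [[-0.45, 0.893, -0.0], [0.893, 0.45, 0.0], [0.0, -0.0, -1.0]]
ft_force: [0.3, 0.1, -1.2]
grip_width: 0.0168
gripper_force: 29.3
```

Run:
```python
from h import *
np.set_printoptions(precision=4,suppress=True)
s=imaging.get_image("side"); S=cloud(s); o=env.observe(); print(o["position"],o["tool_rot"].ravel(),o["grip_width"])
z=o["position"][2]
for a,b,R in((-.03,-.012,.0065),(-.06,-.036,.0025)):
    p=band(S,o["position"][:2],.02,z+a,z+b)
    if len(p)>2: print(a,b,len(p),circ(p,R),p.mean(0),p[:,2].min())
p=band(S,(.516,-.077),.04,.038,.068); print("white",circ(p,.029))
p=band(S,(.516,-.077),.025,.105,.13); print("lip",len(p),circ(p,.0135),p.mean(0))
a=s["pixels"][140:260,230:370]; cv2.imwrite("pics/c.png",cv2.resize(a[:,:,::-1],None,fx=5,fy=5,interpolation=cv2.INTER_CUBIC))
```

```text
[ 0.5149 -0.0773  0.2773] [-0.4497  0.8932 -0.0001  0.8932  0.4497  0.0001  0.0002  0.     -1.    ] 0.016891559364946556
-0.03 -0.012 24 [ 0.5129 -0.066 ] [ 0.5125 -0.0711  0.2561] 0.24739299245676577
-0.06 -0.036 10 [ 0.5136 -0.0756] [ 0.5125 -0.0751  0.2311] 0.2182221651537244
white [ 0.5136 -0.078 ]
lip 68 [ 0.5142 -0.0788] [ 0.5142 -0.0729  0.1188]
```

View pics/c.png

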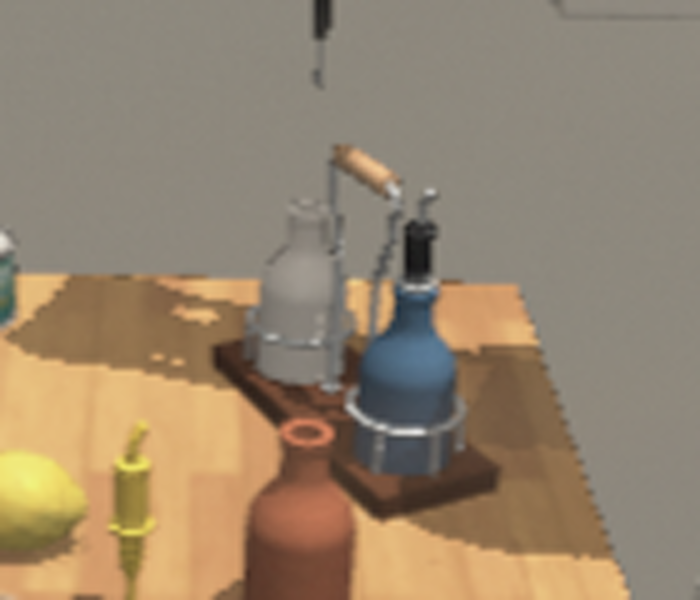

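The tube hangs at about (294,156), straight above the open white mouth at (291,182). A small correction of 1.6 mm along tool x, then down in stages.

Request:
jog_arm --plan "0 0 0 -0.16 0 0.8 255;0 0 0 0 0 1.6 255;0 0 0 0 0 1.6 255;0 0 0 0 0 1.6 255;0 0 0 0 0 1.2 255;0 0 0 0 0 0.9 255;0 0 0 0 0 0.9 255;0 0 0 0 0 0.9 255;0 0 0 0 0 0.7 255;0 0 0 0 0 0 255"

```text
time_s: 10.02
position: [0.5151, -0.0796, 0.174]
tool_rot: [[-0.448, 0.894, -0.002], [0.894, 0.448, 0.001], [0.002, -0.001, -1.0]]
ft_force: [0.0, -0.9, -1.1]
grip_width: 0.0168
gripper_force: 29.3
```

Run:
```python
from h import *
np.set_printoptions(precision=4,suppress=True)
s=imaging.get_image("side"); S=cloud(s); o=env.observe(); print(o["position"],o["ft_force"],o["grip_width"])
z=o["position"][2]
for a,b,R in((-.03,-.012,.0065),):
    p=band(S,o["position"][:2],.02,z+a,z+b)
    if len(p)>2: print(a,b,len(p),circ(p,R),p.mean(0),p[:,2].min())
p=band(S,(.516,-.077),.04,.038,.068); print("white",circ(p,.029))
p=band(S,(.516,-.077),.025,.105,.13); print("lip",len(p),circ(p,.0135),p.mean(0))
a=s["pixels"][140:220,250:350]; cv2.imwrite("pics/d.png",cv2.resize(a[:,:,::-1],None,fx=7,fy=7,interpolation=cv2.INTER_CUBIC))
```

```text
[ 0.5154 -0.0797  0.1749] [0.2601 0.2889 0.0713] 0.01723381778377942
-0.03 -0.012 21 [ 0.5127 -0.0789] [ 0.5132 -0.0737  0.1532] 0.14537374124248725
white [ 0.5137 -0.0779]
lip 68 [ 0.5147 -0.0793] [ 0.5145 -0.0727  0.1187]
```

View pics/d.png

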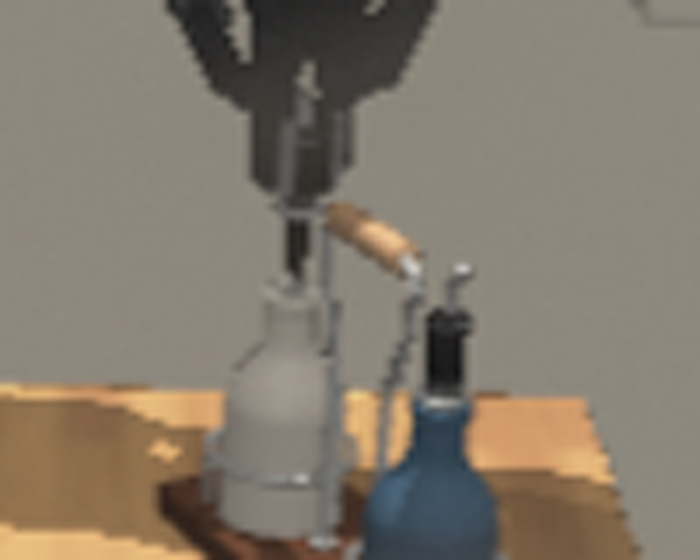

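The tube is inside the white mouth. The stopper, at column ~292.4, sits about 2 mm toward −x of the lip centre at ~291.6, which agrees with the depth fit. I correct for that and lower.

Request:
jog_arm --plan "0 0 0 -0.07 0.15 0 255;0 0 0 0 0 0.4 255;0 0 0 0 0 0.4 255;0 0 0 0 0 0.4 255;0 0 0 0 0 0.4 255;0 0 0 0 0 0.4 255;0 0 0 0 0 0 255"

```text
time_s: 10.65
position: [0.5168, -0.0796, 0.1544]
tool_rot: [[-0.448, 0.894, -0.001], [0.894, 0.448, 0.001], [0.001, -0.001, -1.0]]
ft_force: [-0.4, -0.1, 0.2]
grip_width: 0.017
gripper_force: 29.3
```

Request:
jog_arm --plan "0 0 0 0 0 0.4 255;0 0 0 0 0 0.4 255;0 0 0 0 0 0.4 255;0 0 0 0 0 0.3 255;0 0 0 0 0 0.2 255;0 0 0 0 0 0 255;0 0 0 0 0 0 255"

```text
time_s: 11.23
position: [0.5172, -0.0797, 0.1383]
tool_rot: [[-0.448, 0.894, -0.0], [0.894, 0.448, 0.0], [0.0, -0.0, -1.0]]
ft_force: [0.1, 0.7, -0.2]
grip_width: 0.0173
gripper_force: 29.3
```

Request:
jog_arm --plan "0 0 0 0 0 0.15 255;0 0 0 0 0 0.1 255;0 0 0 0 0 0.1 255;0 0 0 0 0 0 255;0 0 0 0 0 0 255"

```text
time_s: 11.65
position: [0.5174, -0.0798, 0.1354]
tool_rot: [[-0.448, 0.894, 0.001], [0.894, 0.448, -0.0], [-0.001, 0.001, -1.0]]
ft_force: [-0.7, 0.4, 5.2]
grip_width: 0.0169
gripper_force: 29.8
```

A 5 N contact at exactly the expected home height. I release evenly and retreat upward.

Request:
jog_arm --plan "0 0 0 0 0 0 200;0 0 0 0 0 0 170;0 0 0 0 0 0 120;0 0 0 0 0 0 60;0 0 0 0 0 0 0;0 0 0 0 0 0 0;0 0 0 0 0 0 0;0 0 0 0 0 0 0;0 0 0 0 0 -1 0;0 0 0 0 0 -2 0"

```text
time_s: 12.48
position: [0.5162, -0.0794, 0.1634]
tool_rot: [[-0.448, 0.894, -0.004], [0.894, 0.448, 0.002], [0.003, -0.003, -1.0]]
ft_force: [0.4, -0.4, -0.7]
grip_width: 0.0853
gripper_force: 0.0
```

Request:
jog_arm --plan "0 0 0 0 0 -2.5 0;0 0 0 0 0 -2.5 0;0 0 0 0 0 -2.5 0;0 0 0 0 0 -2 0;0 0 0 0 0 0 0;0 0 0 0 0 0 0"

```text
time_s: 12.98
position: [0.5174, -0.0798, 0.2604]
tool_rot: [[-0.448, 0.894, 0.002], [0.894, 0.448, -0.001], [-0.001, 0.001, -1.0]]
ft_force: [-0.2, 0.2, -0.8]
grip_width: 0.0852
gripper_force: 0.0
```

Run:
```python
from h import *
np.set_printoptions(precision=4,suppress=True)
s=imaging.get_image("side"); S=cloud(s); t=imaging.get_image("top"); o=env.observe(); print(o["position"],o["tool_rot"].ravel(),o["ft_force"],o["q"])
for n,c in(("white",(.515,-.078)),("blue",(.4583,.032))):
    p=band(S,c,.04,.038,.068); print(n,circ(p,.029))
    p=band(S,c,.02,.134,.163); print(n,"barrel",len(p),circ(p,.009))
    p=band(S,c,.025,.11,.24); print("top",p[:,2].max())
p=band(S,(.489,-.018),.045,.165,.195); q=p[:,:2]-p[:,:2].mean(0); d=np.linalg.svd(q)[2][0]; print("handle",p.mean(0),d,np.degrees(np.arctan2(-d[0],d[1])),p[:,2].max())
p=band(S,(.489,-.018),.125,.011,.02); print("base",cv2.minAreaRect((p[:,:2]*1000).astype(np.float32)))
a=s["pixels"][130:230,240:360]; cv2.imwrite("pics/e.png",cv2.resize(a[:,:,::-1],None,fx=6,fy=6,interpolation=cv2.INTER_CUBIC))
```

```text
[ 0.5168 -0.0796  0.2588] [-0.4482  0.8939 -0.0017  0.8939  0.4482  0.0007  0.0014 -0.0012 -1.    ] [ 0.6637 -0.6811 -1.148 ] [-21.7399  18.0333  75.5157   0.0003  86.5557 -48.3697]
white [ 0.514  -0.0778]
white barrel 50 [ 0.5146 -0.079 ]
top 0.1885007891674092
blue [0.4583 0.0326]
blue barrel 58 [0.4589 0.0319]
top 0.1878447375662129
handle [ 0.4865 -0.0151  0.1775] [-0.4772  0.8788] 28.50172203376577 0.18394365385558853
base ((486.83551025390625, -22.293617248535156), (86.53536987304688, 214.94769287109375), 26.544780731201172)
```

View pics/e.png

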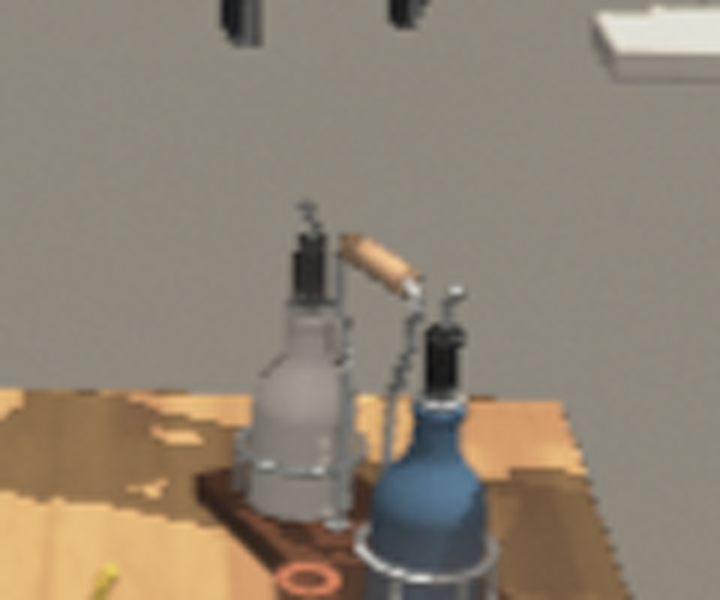

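The spout is home and upright in the white bottle at (291,174). Its top is at 0.1885 m, against 0.188 m expected. Next is the wooden grip at (303,174).

Request:
jog_arm --plan "0 0 0 1.5 0 0 0;0 0 0 2.0 0 0 0;0 0 0 1.8 0 0 0;0 0 0 1.0 0 0 0;0 0 0 0 0 1.5 0;0 0 0 0 0 2 0;0 0 0 0 0 2 0;0 0 0 0 0 1.5 0;0 0 0 0 0 1 0;0 0 0 0 0 0 0"

```text
time_s: 13.92
position: [0.4877, -0.0228, 0.1775]
tool_rot: [[-0.448, 0.894, -0.005], [0.894, 0.448, 0.001], [0.003, -0.004, -1.0]]
ft_force: [-0.8, -0.4, 0.3]
grip_width: 0.0857
gripper_force: 0.0
```

Run:
```python
from h import *
np.set_printoptions(precision=4,suppress=True)
s=imaging.get_image("side"); S=cloud(s); o=env.observe(); print(o["position"],o["tool_rot"].ravel(),o["ft_force"])
P=o["position"]; R=o["tool_rot"]
p=S[np.linalg.norm(S-P,axis=2)<.075]; q=(p-P)@R; q=q[(p[:,2]>P[2]+.016)]
print("fingers y", np.percentile(q[:,1],[1,30,70,99]))
p=band(S,(.489,-.018),.045,.165,.1845); q=(p-P)@R; q=q[np.abs(q[:,1])<.02]; print("grip in tool",len(q),q.mean(0),q.min(0),q.max(0))
a=s["pixels"][130:230,240:360]; cv2.imwrite("pics/f.png",cv2.resize(a[:,:,::-1],None,fx=6,fy=6,interpolation=cv2.INTER_CUBIC))
```

```text
[ 0.4883 -0.023   0.1788] [-0.4485  0.8938 -0.0027  0.8938  0.4485  0.0008  0.0019 -0.002  -1.    ] [-0.2298 -0.1081  0.3536]
fingers y [-0.0574 -0.0455  0.0458  0.0548]
grip in tool 83 [0.0091 0.0015 0.0016] [-0.0324 -0.0096 -0.0049] [0.0429 0.0076 0.0135]
```

View pics/f.png

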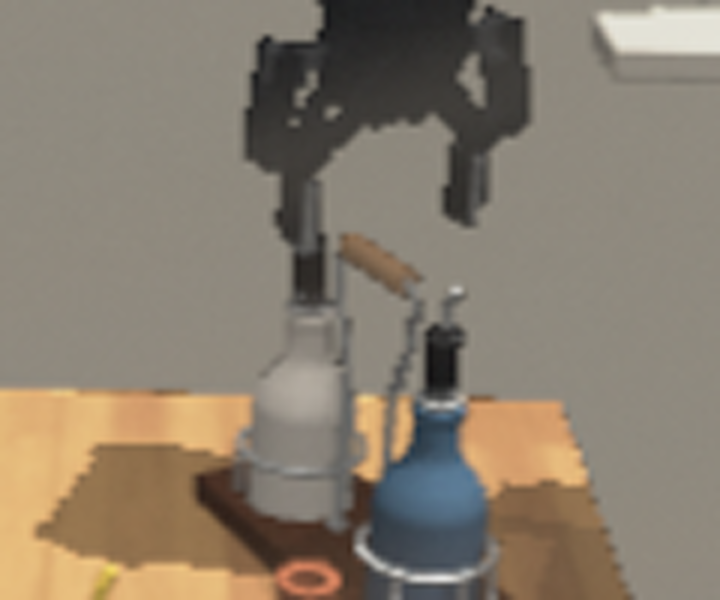

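The fingers straddle the wooden grip, which is centred within about 1 mm. I lower and close.

Request:
jog_arm --plan "0 0 0 0 0 1.2 0;0 0 0 0 0 1.0 0;0 0 0 0 0 0.1 0;0 0 0 0 0 0 60;0 0 0 0 0 0 110;0 0 0 0 0 0 140;0 0 0 0 0 0 160;0 0 0 0 0 0 180;0 0 0 0 0 0 195;0 0 0 0 0 0 205" --grip_force 30

```text
time_s: 14.8
position: [0.4889, -0.0235, 0.157]
tool_rot: [[-0.448, 0.894, -0.0], [0.894, 0.448, -0.0], [-0.0, -0.0, -1.0]]
ft_force: [-1.8, 0.0, 1.6]
grip_width: 0.0167
gripper_force: 1.1
```

Request:
jog_arm --plan "0 0 0 0 0 0 215;0 0 0 0 0 0 235;0 0 0 0 0 0 255;0 0 0 0 0 0 255;0 0 0 0 0 0 255;0 0 0 0 0 0 255" --grip_force 80

```text
time_s: 15.3
position: [0.4888, -0.0235, 0.1572]
tool_rot: [[-0.448, 0.894, -0.0], [0.894, 0.448, -0.0], [-0.0, -0.0, -1.0]]
ft_force: [-3.1, -0.4, 5.2]
grip_width: 0.0137
gripper_force: 77.9
```

Gripped at 80 N on the grip bar. Lifting gently, 10 cm.

Request:
jog_arm --plan "0 0 0 0 0 -0.1 255;0 0 0 0 0 -0.2 255;0 0 0 0 0 -0.3 255;0 0 0 0 0 -0.5 255;0 0 0 0 0 -0.5 255;0 0 0 0 0 -0.5 255;0 0 0 0 0 -0.5 255;0 0 0 0 0 -0.5 255;0 0 0 0 0 -0.5 255;0 0 0 0 0 -0.5 255"

```text
time_s: 16.13
position: [0.489, -0.0234, 0.1984]
tool_rot: [[-0.448, 0.894, 0.0], [0.894, 0.448, -0.0], [-0.0, 0.0, -1.0]]
ft_force: [0.1, 0.1, -7.8]
grip_width: 0.0134
gripper_force: 78.1
```

Request:
jog_arm --plan "0 0 0 0 0 -0.6 255;0 0 0 0 0 -0.7 255;0 0 0 0 0 -0.8 255;0 0 0 0 0 -0.8 255;0 0 0 0 0 -0.8 255;0 0 0 0 0 -0.7 255;0 0 0 0 0 -0.6 255;0 0 0 0 0 -0.5 255;0 0 0 0 0 -0.3 255;0 0 0 0 0 -0.1 255"

```text
time_s: 16.97
position: [0.4891, -0.0234, 0.2573]
tool_rot: [[-0.448, 0.894, 0.001], [0.894, 0.448, -0.0], [-0.0, 0.0, -1.0]]
ft_force: [0.3, 0.2, -7.3]
grip_width: 0.0137
gripper_force: 78.1
```

Request:
jog_arm --plan "0 0 0 0 0 0 255;0 0 0 0 0 0 255;0 0 0 0 0 0 255;0 0 0 0 0 0 255;0 0 0 0 0 0 255;0 0 0 0 0 0 255;0 0 0 0 0 0 255;0 0 0 0 0 0 255;0 0 0 0 0 0 255;0 0 0 0 0 0 255"

```text
time_s: 17.8
position: [0.489, -0.0234, 0.2568]
tool_rot: [[-0.448, 0.894, -0.0], [0.894, 0.448, 0.0], [0.0, -0.0, -1.0]]
ft_force: [1.1, 0.2, -6.4]
grip_width: 0.0136
gripper_force: 78.1
```

Request:
jog_arm --plan "0 0 0 0 0 0 255;0 0 0 0 0 0 255;0 0 0 0 0 0 255;0 0 0 0 0 0 255;0 0 0 0 0 0 255;0 0 0 0 0 0 255"

```text
time_s: 18.3
position: [0.489, -0.0234, 0.2568]
tool_rot: [[-0.448, 0.894, -0.0], [0.894, 0.448, 0.0], [0.0, -0.0, -1.0]]
ft_force: [-0.4, 0.6, -6.4]
grip_width: 0.0134
gripper_force: 78.1
```

Run:
```python
from h import *
np.set_printoptions(precision=4,suppress=True)
s=imaging.get_image("side"); S=cloud(s); o=env.observe(); print(o["position"],o["ft_force"],o["wrist_torque"],o["grip_width"],o["gripper_force"])
dz=o["position"][2]-.1572; print(dz)
for n,c in(("white",(.515,-.078)),("blue",(.4583,.032))):
    p=band(S,c,.04,.038+dz,.068+dz); print(n,circ(p,.029))
    p=band(S,c,.02,.134+dz,.163+dz); print(n,"barrel",len(p),circ(p,.009))
    p=band(S,c,.022,.1+dz,.19+dz+.01); print("top",p[:,2].max())
p=band(S,(.53,.189),.05,.03,.06); print("terra",circ(p,.029))
a=s["pixels"][110:290,230:390]; cv2.imwrite("pics/g.png",cv2.resize(a[:,:,::-1],None,fx=3.3,fy=3.3,interpolation=cv2.INTER_CUBIC))
```

```text
[ 0.489  -0.0234  0.2568] [ 0.7358  0.7296 -6.9353] [-0.0271 -0.0059  0.008 ] 0.013441359724205387 78.12381148338318
0.09961836694582532
white [ 0.5139 -0.0777]
white barrel 55 [ 0.5149 -0.0789]
top 0.2861328763428643
blue [0.4587 0.033 ]
blue barrel 65 [0.4587 0.0323]
top 0.2874853204969445
terra [0.5312 0.1885]
```

View pics/g.png

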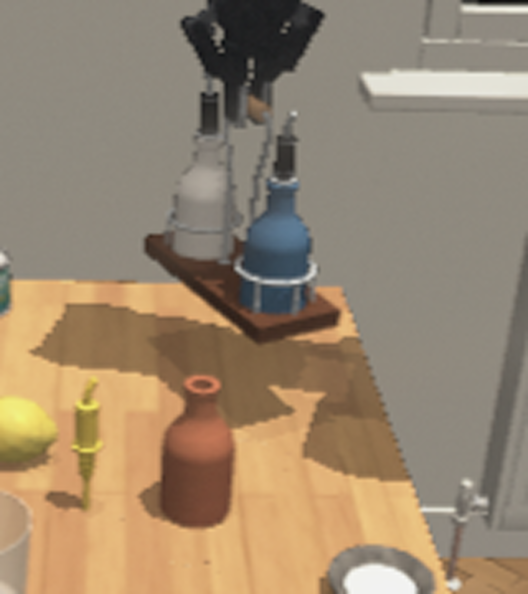

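The carrier hangs level and steady at about 10 cm. Both bottles and the spout (at about (293,144)) are in place, and the terracotta bottle has not moved. Holding about a second has already been seen, so I hand in.

```bash
python3 -c "
from rig import job
print(job.close_job())"
```

```text
the job is handed in; nothing more can be done
None
```

The spout is fully home in the white bottle, and the arm is holding the carrier level and steady about 10 cm up by its grip with both bottles in it; the terracotta bottle did not move, and I handed the job in (the judge's verdict was not reported back).

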